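# Find the strip-guide gap with the right drag

### The arm

A 6-joint arm with a two-finger parallel gripper is mounted at the origin on the work surface; the furniture and walls round the work are solid. World frame = base frame: x ahead of the robot, y to its left, z up, the work surface at z = 0. Lengths are in mm, angles in rad, forces in N, time in s.
With the tool pointing down it reaches from about 400 to 925 mm from the base axis. Payload 3.4 kg.
Tool frame: the origin (TCP) lies at the very end of the fingers, on their centre line; the grasp point (between the pads) lies robot.grasp_offset behind it (robot.grasp_offset is the distance from the TCP to the grasp point, in mm); z points along the fingers, y is the line along which they close (so a half turn about z gives the same grasp; the last joint's range is limited). The gripper opens to 85 mm and grips with 20 to 120 N. Pads are 22 mm wide; open, the fingers measure 114 mm over their backs; the gripper's body (76 mm by 85 mm) begins 54 mm behind the grasp point. The pads swing forward as they close: fully open they stand 13 mm farther back than shut.
Start: joints at [-1.3, 0.307, 1.506, -0, 1.328, -0.073], TCP at [193.79, -541.365, 231.305] pointing down, gripper open.
Joint ranges: [-3.12, 3.12], [-1.05, 2.28], [0.14, 2.33], [-1.42, 4.57], [0.1, 2.73], [-2.68, 2.68]. Speed limits (rad/s): [2.57, 2.57, 3.14, 3.14, 3.14, 3.14].

### API

Orientations are given as a rotation vector (axis times angle).
In Python, from rig import robot, imaging, state gives the robot as it stands (robot), with the cameras (imaging) and the readings as plain functions.
- The arm moves only by the shell command python3 jog.py 'ROWS' [FORCE]. ROWS is a JSON object whose key "steps" holds a list of rows, 1 to 5 of them, each of 7 numbers: the opening from 0.0 (shut) to 1.0 (fully open), then dx, dy, dz in mm, then a rotation vector rx, ry, rz in rad; each row is the pose to reach, as a shift and turn from the pose commanded when the command began, along the tool's axes at that moment; what a row does not reach only later rows make up. A row lasts 1/10 s, in which the tool goes at most 50 mm and 0.15 rad, less where a joint would pass 70% of its speed; a pose out of reach is approached as far as the arm can. The fingers move at their own pace and stop on an object; FORCE is the grip in N (left out, the last holds). Time passes only in rows, so rows that do not move let the fingers close. It prints the time, the measured TCP pose, the force, the opening and the grip force at its end. Input that does not fit is refused with a message, and nothing moves.
- state(): the state, without advancing time (a new reading comes with each control period).
- imaging.read_camera(name): name is "scene" or "top"; returns the picture (480x640x3 uint8, red, green, blue); there is no depth.
- imaging.camera_info(name): a dict with "fx", "fy", "cx", "cy" (pixels), "k1" (the pictures are not rectified: a ray, as slopes to the right and down, at radius r is drawn at 1 + k1 r^2 times it, then the intrinsics apply), "position" and "orientation" of the camera in the world. Camera axes: x right, y up, looking along -z (the intrinsics and any distortion apply to the point x, -y, -z); pixel columns grow to the right and rows downward; lengths in mm; the calibration is good to about 2 mm. A picture is of the moment at which its call begins. camera_info takes no time and is no camera call.
- robot.close_job(): hands the job in; it is judged then, once.
The state is a dict: "clock": time; "joint_pos": joint angles; "joint_vel": joint speeds; "tau": joint torques, N m; "eef_pos": TCP position; "ee_rot": TCP orientation; "wrist_force": force on the tool from outside, world axes, zero at the start; "wrist_torque": the same for the moment, N m; "opening": opening from 0.0 (shut) to 1.0 (fully open); "gripper_force": force on a finger pad.
Only numpy, scipy, OpenCV 4.12 (cv2) and the standard library are available. Lean on these libraries where they do the work, as an engineer would, in place of code of your own. Each camera call takes 0.05 s, during which the arm holds its last target. There are 200 camera calls.

### The job

Take the feeler out of its wooden stand and try its blade in the three gaps of the metal strip guide one after the other, from left to right as seen from the robot. One gap is slack, one drags lightly on the blade and one is too tight: never force the blade where it jams. When all three have been tried, leave the feeler standing fully home in the gap with the light drag and let go, without disturbing the other things on the bench.

Things in the scene. Friction and masses are not known exactly. Their poses are not given: they have to be found in the camera images.
- feeler: Feeler gauge, loose, about 0.13 kg, upright in the stand. Origin: centre of the underside of its dark steel collar (40 x 20 x 4 mm); z up. Above it a black ribbed grip, 28 mm along x, 14 mm along y, top 48 mm above the origin. Below it a steel blade 26 mm along x, 6 mm thick along y, 48 mm long, its lowest 12 mm tapering to 2 mm thick. Fully home = collar on the guide's top.
- face_left: The +y half (3 mm thick) of the feeler's blade, part of the feeler; same origin and axes as the feeler.
- face_right: The -y half (3 mm thick) of the feeler's blade, part of the feeler; same origin and axes as the feeler.
- feeler_tip (a point): Centre of the blade's lower end, 48 mm below the feeler's origin.
- feeler_grip (a point): Middle of the black grip, 30 mm above the feeler's origin: hold it here from above, closing across y (14 mm).
- guide: Strip guide, bolted down: aluminium housing 70 mm along x, 156 mm along y, 62 mm high, on a dark steel foot 90 x 176 mm. Origin: centre of its underside; z up. In its top are three like mouths, 34 mm along x, 11 mm along y, 46 mm apart along y, each over a gap between two spring cheeks. Which gap is slack, right or tight changes and cannot be seen; axes as the robot's within 0.35 rad.
- gap_left (a point): Left-hand mouth (guide's +y side), its centre on the guide's top, 62 mm above the bench; axes as the guide's, the blade's thickness goes along y. All three gaps: cheeks out of sight face each other across y, 3 mm apart at rest, each yields 6 mm; sloping lead-in from 9 mm below the top, round ribs that bear on the blade 17 and 28 mm below it, so from 29 mm depth the full blade thickness is gripped.
- gap_mid (a point): Middle mouth, its centre on the guide's top; axes as guide's. All three gaps, resistance to sliding slowly down: slack gap under 2 N; right gap up to 13 N while the taper enters (17 to 29 mm), then 5 to 9 N moving, of which 1.5 to 8 N stays when you stop; tight gap passes 15 N before the tip is 31 mm deep and rises on: stop there; over 25 N on a blade face is forcing it.
- gap_right (a point): Right-hand mouth (guide's -y side), its centre on the guide's top; axes as the guide's.
- stand: Wooden feeler stand, fixed, 60 x 44 mm block on an 80 x 64 mm foot, 62 mm high, with a loose 34 x 13 mm slot in which the feeler's blade hangs, its collar lying on the top face. Origin: centre of the underside.
- hex_key: Bystander: black hex key, 31 x 93 x 8 mm, lying near the guide. Origin at the centre of its underside.
- offcut: Bystander: acrylic offcut 28 x 60 x 8 mm, lying on the bench. Origin at the centre of its underside.
- beaker: Bystander: small beaker, 78 mm wide, 90 mm high, standing near the stand. Origin at the centre of its underside.

How it is judged:
By the outcome, as a careful person would: the job done as asked, in the order asked, and still so for the second after the job is handed in, with the robot touching nothing.
It also fails if it takes over 58 s, if anything falls off the work surface, if the arm or the gripper's body presses on something with over 40 N, if the wrist force passes 120 N, or if a joint passes its speed limit or range.

## Working session

There is one attempt and no reset: what is moved stays moved. The work goes in short steps, Python scripts to look and compute and a shell command to move; the robot and the scene stay as the last step left them, time stands still between calls to the robot, and variables do not carry over. Pictures are saved under pics/ and viewed, at most 10 in all, crops included, and the job is handed in when it is done.

```bash
ls; mkdir -p pics
python3 - <<'E'
from rig import robot, imaging, state
import cv2,json
for n in("scene","top"):
    cv2.imwrite(f"pics/{n}0.png",imaging.read_camera(n)[:,:,::-1]); print(imaging.camera_info(n))
s=state();print(s,robot.grasp_offset)
E
```

```text
jog.py
pics
rig.py
{'fx': 514.8934404098413, 'fy': 514.8934404098413, 'cx': 322.70915622017526, 'cy': 242.3992910435032, 'k1': -0.14362963193056466, 'position': array([ 641.77362093, -796.99260439,  557.78166642]), 'orientation': array([1.06362468, 0.07940141, 0.18276545])}
{'fx': 601.0563035036595, 'fy': 601.0563035036595, 'cx': 320.4631756619409, 'cy': 246.57992180682692, 'k1': 0.038667555761565525, 'position': array([ 375.24095843,   87.25192428, 1147.88471828]), 'orientation': array([ 0.06034776, -0.1098667 , -1.55630347])}
{'clock': 0.1, 'joint_pos': array([-1.30050324e+00,  3.07530095e-01,  1.50753380e+00, -5.11711407e-06,
        1.32841021e+00, -7.35127820e-02]), 'joint_vel': array([-5.25322962e-04,  3.91323077e-05, -2.17375544e-03, -2.38380335e-04,
       -3.39931276e-04,  1.54049682e-04]), 'tau': array([-7.59353279e-04, -4.58530855e+01, -2.52607602e+01, -4.57949147e-05,
        5.63630296e-03, -1.01186174e-06]), 'eef_pos': array([ 193.61809997, -540.75908455,  230.45826031]), 'ee_rot': array([-3.09344422e+00, -5.37074835e-01,  2.97897792e-04]), 'wrist_force': array([ 0.75477895, -0.21187842, -0.84047522]), 'wrist_torque': array([-0.02218288,  0.00215969,  0.02689387]), 'gripper_force': 0.0, 'opening': 0.9985973725034595} 18.700000000000003
```

View pics/scene0.png

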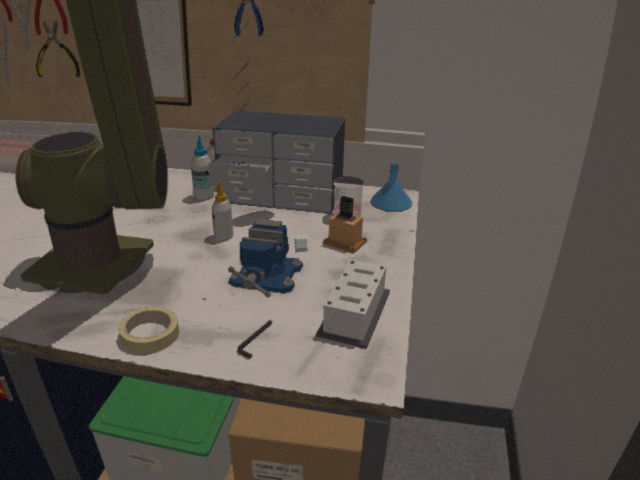

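View pics/top0.png

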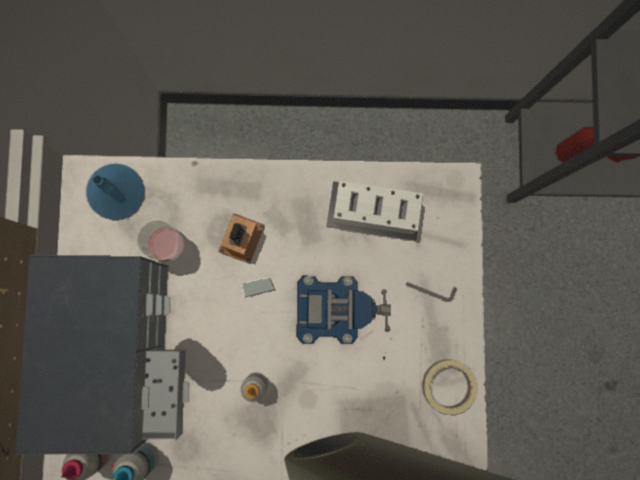

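The scene view shows the guide near (355,300) and the stand with the feeler near (346,230). In the top view the guide's mouths are at about (353,201), (378,205) and (403,209), and the grip is near (238,233). The vise, hex key and offcut lie between them and the robot.

```bash
cat > h.py <<'E'
import numpy as np,cv2
from rig import robot, imaging, state
from scipy.spatial.transform import Rotation as R
def ray(n,uv):
    c=imaging.camera_info(n); d=(np.array(uv,float)-[c['cx'],c['cy']])/[c['fx'],c['fy']]
    u=d.copy()
    for _ in range(20): u=d/(1+c['k1']*(u@u))
    return np.array(c['position']),R.from_rotvec(c['orientation']).apply([u[0],-u[1],-1])
def plane(n,uv,z):
    p,d=ray(n,uv); return p+d*(z-p[2])/d[2]
def proj(n,P):
    c=imaging.camera_info(n); q=R.from_rotvec(c['orientation']).inv().apply(np.array(P)-c['position'])
    s=np.array([q[0],-q[1]])/-q[2]; s=s*(1+c['k1']*(s@s)); return s*[c['fx'],c['fy']]+[c['cx'],c['cy']]
def two(a,b):
    p,d=ray('top',a);q,e=ray('scene',b)
    t=np.linalg.lstsq(np.c_[d,-e],q-p,rcond=None)[0]
    A=p+t[0]*d;B=q+t[1]*e; return (A+B)/2,np.linalg.norm(A-B)
E
python3 - <<'E'
from h import *
def blobs(n,img,box,lo,hi,amin,amax):
    x0,y0,x1,y1=box; g=cv2.cvtColor(img,cv2.COLOR_BGR2GRAY)[y0:y1,x0:x1]
    m=cv2.inRange(g,lo,hi); k,l,st,ce=cv2.connectedComponentsWithStats(m)
    for i in range(1,k):
        if amin<=st[i,4]<=amax:
            pts=np.argwhere(l==i)[:,::-1].astype(np.float32); print(n,st[i],ce[i]+[x0,y0],cv2.minAreaRect(pts))
t=cv2.imread('pics/top0.png');s=cv2.imread('pics/scene0.png')
blobs('mouth top',t,(330,178,425,240),0,90,30,400)
blobs('mouth sc',s,(325,255,390,320),0,110,10,300)
blobs('grip top',t,(220,210,270,265),0,45,30,600)
a=cv2.resize(t[170:270,210:430],None,fx=3.6,fy=3.6,interpolation=cv2.INTER_CUBIC)
b=cv2.resize(s[170:350,300:420],None,fx=3.3,fy=3.3,interpolation=cv2.INTER_CUBIC)
cv2.imwrite('pics/ta.png',a);cv2.imwrite('pics/sb.png',b)
E
```

```text
mouth top [ 1  4  7 26 98] [333.66326531 193.93877551] ((3.5699996948242188, 16.510000228881836), (4.101219654083252, 25.173004150390625), 8.130102157592773)
mouth top [20 15  7 17 58] [352.34482759 200.48275862] ((22.576923370361328, 23.115385055541992), (4.3145551681518555, 16.473756790161133), 11.309932708740234)
mouth top [44 19  8 17 55] [376.92727273 204.05454545] ((46.400001525878906, 26.799999237060547), (4.427187919616699, 17.076295852661133), 18.434947967529297)
mouth top [69 22  7 18 49] [401.34693878 207.95918367] ((71.12448120117188, 30.533191680908203), (4.122602462768555, 16.94131851196289), 14.931418418884277)
mouth sc [30 14 18  6 52] [363.36538462 271.36538462] ((38.4594612121582, 16.243244171142578), (17.426292419433594, 3.2879798412323), 9.462322235107422)
mouth sc [18 18  5  3 11] [345. 274.] ((20.000001907348633, 19.000001907348633), (2.8284268379211426, 2.8284268379211426), 45.0)
mouth sc [23 27 19  7 72] [357.29166667 284.81944444] ((31.96154022216797, 29.69230842590332), (18.631032943725586, 4.118439197540283), 11.309932708740234)
mouth sc [11 32  4  3 12] [337.5 288. ] ((12.5, 33.0), (2.0, 3.0), 90.0)
mouth sc [42 38  4  4 11] [368.81818182 294.18181818] ((44.000003814697266, 39.000003814697266), (2.8284268379211426, 2.8284268379211426), 45.0)
mouth sc [15 41 21  8 82] [349.91463415 299.2195122 ] ((24.788463592529297, 44.05769348144531), (20.003849029541016, 4.510671138763428), 11.309932708740234)
mouth sc [ 2 46  5  4 12] [329.08333333 302.33333333] ((4.250000476837158, 47.25), (3.535533905029297, 2.8284268379211426), 45.0)
mouth sc [35 53  5  4 13] [361.69230769 309.46153846] ((36.750003814697266, 54.25000762939453), (2.8284268379211426, 3.535533905029297), 45.0)
grip top [ 11  15  13  20 147] [237.23129252 234.23809524] ((17.100000381469727, 23.80000114440918), (11.627553939819336, 17.441329956054688), 26.56505012512207)
```

View pics/ta.png

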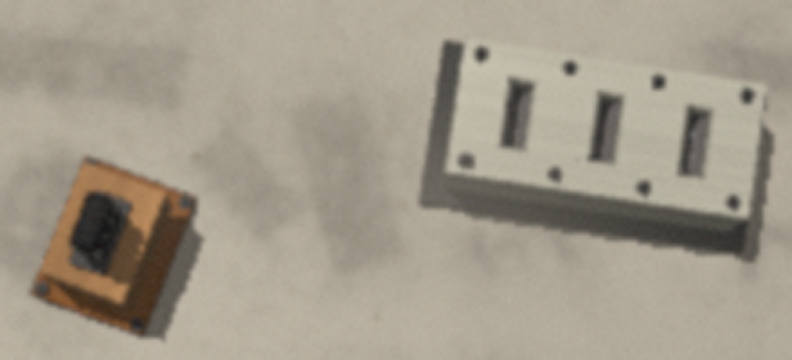

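View pics/sb.png

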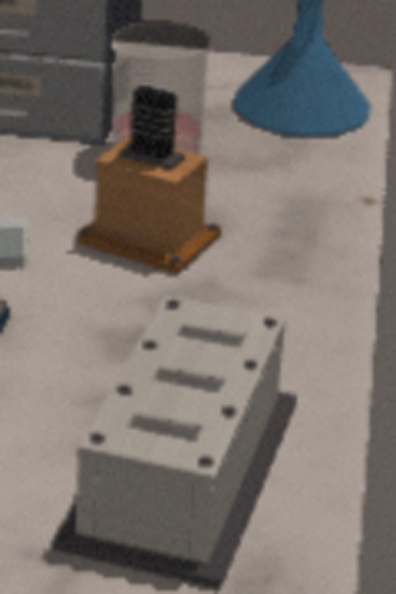

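The crops show eight guide screws, four per side, with each mouth centred between four of them. The grip and collar sit on the wooden block, and its yaw is turned noticeably from the guide's. Next I measure the screws, mouths and stand top.

Run:
```python
from h import *
t=cv2.imread('pics/top0.png');s=cv2.imread('pics/scene0.png')
def refine(img,p,r=4):
    g=cv2.cvtColor(img,cv2.COLOR_BGR2GRAY).astype(float); x,y=np.round(p).astype(int)
    w=g[y-r:y+r+1,x-r:x+r+1]; w=np.clip(np.median(w)-15-w,0,None); Y,X=np.mgrid[y-r:y+r+1,x-r:x+r+1]
    return np.array([(w*X).sum(),(w*Y).sum()])/w.sum()
T=[(481,53),(570,67),(658,81),(747,95),(466,160),(555,173),(643,187),(732,202)]
S=[(270,322),(251,364),(229,411),(205,461),(173,304),(150,345),(124,390),(97,438)]
T=[refine(t,(np.array(p)+.5)/3.6-.5+[210,170]) for p in T]
S=[refine(s,(np.array(p)+.5)/3.3-.5+[300,170],3) for p in S]
P=[];Q=[]
for a,b in zip(T,S):
    m,e=two(a,b); P.append(plane('top',a,62));Q.append(plane('scene',b,62)); print(m.round(1),round(e,1),P[-1][:2].round(1),Q[-1][:2].round(1))
for N,A in(('top',np.array(P)),('sc',np.array(Q))):
    for i in range(3): print(N,'mouth',A[[i,i+1,i+4,i+5]].mean(0).round(1))
    d=A[[0,4]].mean(0)-A[[3,7]].mean(0); print('len',np.linalg.norm(d),'yaw',np.arctan2(-d[0],d[1]))
# stand: wood colour mask top face + grip
g=cv2.cvtColor(t,cv2.COLOR_BGR2GRAY);print(g[215:262:2,222:264:2])
h=cv2.cvtColor(t,cv2.COLOR_BGR2HSV); print(h[215:262:3,222:264:3,2])
c=cv2.resize(np.hstack([t[210:265,215:270]]),None,fx=10,fy=10,interpolation=cv2.INTER_CUBIC)
d=cv2.resize(s[190:255,320:375],None,fx=8.46,fy=8.46,interpolation=cv2.INTER_CUBIC)[:550]
cv2.imwrite('pics/st.png',np.hstack([c[:,:400],d[:,:400]]))
```

```text
[608.6  12.9  63.8] 0.4 [609.2  12.8] [608.3  15.7]
[602.5 -32.5  63.6] 0.2 [602.8 -32.7] [602.4 -29.9]
[595.7 -77.8  63.4] 0.4 [596.2 -78. ] [595.3 -75.9]
[ 589.3 -123.4   63.6] 0.4 [ 589.8 -123.6] [ 589.  -121.3]
[552.7  20.7  63.4] 0.1 [552.8  20.6] [552.5  23. ]
[546.1 -24.3  63.4] 0.6 [546.  -24.5] [546.1 -22. ]
[539.6 -69.2  62.6] 0.8 [539.3 -69.4] [539.9 -68.1]
[ 532.7 -114.7   62.6] 2.1 [ 531.8 -115.1] [ 533.6 -113.5]
top mouth [577.7  -5.9  62. ]
top mouth [571.1 -51.1  62. ]
top mouth [564.3 -96.5  62. ]
len 137.5489686275873 yaw -0.14750679796891164
sc mouth [577.3  -3.3  62. ]
sc mouth [570.9 -49.   62. ]
sc mouth [564.4 -94.7  62. ]
len 138.1105446497347 yaw -0.13881904189791303
[[154 150 148 150 152 134 114  98 110 128 161 174 176 174 175 171 172 171
  170 169 164]
 [152 145 146 150 148 133 133 131 124 111 111 119 148 170 174 174 175 174
  173 169 166]
 [150 147 143 148 139 133 131 127 132 133 127 118 112 117 130 163 167 174
  173 172 171]
 [152 148 143 142 127 132 131 130 131 135 130 129 136 135 124 110 121 151
  165 174 175]
 [153 146 145 144 134 130  96  78  94 107 1
[... 1982 characters left out ...]
5 163 158  45  46  36  69 109 175 183  84 130  94]
 [156 153 166 124  48  41  38  44 153 180 166  70  96  96]
 [153 153 162  51  48  35  29  50 100 166 106  74  75  81]
 [152 164 145  44  47  29  31  75  90 113  72  72  75  94]
 [147 163 155  58  27  45  40  90  95 133  67  73  77  94]
 [161 159 148  81  57  45  55  92  95  80  72  73  84  97]
 [153 156 160 147 124  84  81  92  94  66  75  73  94  98]
 [ 99  94 118 150 166 171 167 118  88  67  76  75  94 119]
 [ 78 133  90  68  93 146 170 178  65  72  71  88  95 167]
 [151 111 129  93  72  66  72 104  66  75  70  91 120 188]
 [175 177 171 158 113 107  72  74  74  72  85  93 165 186]
 [179 180 178 175 177 170 127 121  75  50  95  95 184 187]]
```

View pics/st.png

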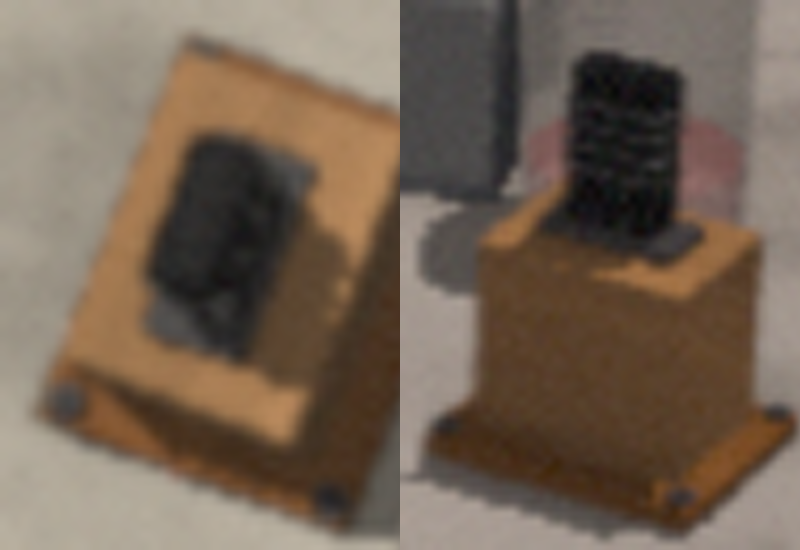

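Run:
```python
from h import *
g=lambda u,v,k,o:(np.array([u,v])+.5)/k-.5+o
a=g(207,218,10,[215,210]);b=g(228,68,8.46,[320,190])
print(two(a,b),plane('top',a,110),plane('scene',b,110))
TR=plane('top',g(318,163,10,[215,210]),66);BL=plane('top',g(145,330,10,[215,210]),66);BR=plane('top',g(240,357,10,[215,210]),66)
print('collar',(TR+BL)/2,TR-BR,BL-BR,'yaw',np.arctan2((TR-BR)[1],(TR-BR)[0]))
# stand block top corner edges
TL=plane('top',g(190,40,10,[215,210]),0);B=plane('top',g(50,410,10,[215,210]),0)
A1=plane('top',g(95,360,10,[215,210]),62);A2=plane('top',g(290,445,10,[215,210]),62)
print('short edge',A2-A1,np.arctan2((A1-A2)[1],(A1-A2)[0])-np.pi/2)
print('foot?',TL-B)
s=state();M=R.from_rotvec(s['ee_rot']).as_matrix();print(M.round(3))
```

```text
(array([513.10490201, 203.06520216, 110.66681748]), np.float64(0.3504894318605217)) [513.01996059 203.10309438 110.        ] [513.07565562 204.64926886 110.        ]
collar [513.77095104 203.44568051  66.        ] [ 35.5233672  -13.14418903   0.        ] [ 4.64733022 17.15364824  0.        ] yaw -0.3543933681215914
short edge [-14.94119556 -35.44614532   0.        ] -0.39891784367701044
foot? [ 71.86758708 -24.67947658   0.        ]
[[ 0.941  0.337 -0.001]
 [ 0.337 -0.941  0.002]
 [ 0.    -0.002 -1.   ]]
```

```bash
cat > d.py <<'E'
import sys; from h import *
# world TCP target x y z yaw(tool x angle): prints shift and turn in tool axes
x,y,z,w=map(float,sys.argv[1:5]); s=state(); M=R.from_rotvec(s['ee_rot']).as_matrix()
c,q=np.cos(w),np.sin(w); G=np.array([[c,q,0],[q,-c,0],[0,0,-1]])
print('t',round(s['clock'],2),'tcp',s['eef_pos'].round(1),'F',s['wrist_force'].round(1),'shift',(M.T@(np.array([x,y,z])-s['eef_pos'])).round(1),'rot',R.from_matrix(M.T@G).as_rotvec().round(3),'q6',s['joint_pos'][5].round(2))
E
python3 jog.py '{"steps":[[1,356,-235,0,0,0,0.7],[1,356,-235,0,0,0,0.7],[1,356,-235,0,0,0,0.7],[1,356,-235,0,0,0,0.7],[1,356,-235,0,0,0,0.7]]}'
python3 d.py 513.2 203.7 231 -0.35
```

```text
clock: 0.6
eef_pos: [336.9, -350.5, 231.0]
ee_rot: [-3.091, 0.557, 0.001]
wrist_force: [0.0, -0.5, -0.2]
opening: 1.0
gripper_force: 0.0
t 0.6 tcp [ 336.9 -350.5  231. ] F [ 0.  -0.5 -0.2] shift [-2.820e+01 -5.809e+02  2.000e-01] rot [-0.     0.    -0.007] q6 1.04
```

```bash
python3 jog.py '{"steps":[[1,-28,-581,0,0,0,0],[1,-28,-581,0,0,0,0],[1,-28,-581,0,0,0,0],[1,-28,-581,0,0,0,0],[1,-28,-581,0,0,0,0]]}' >/dev/null
python3 d.py 513.2 203.7 180 -0.35
```

```text
t 1.1 tcp [ 410.7 -111.3  231.2] F [ 1.3  0.  -0.3] shift [ -11.9 -331.1   51.2] rot [-0.     0.    -0.001] q6 1.56
```

```bash
python3 jog.py '{"steps":[[1,-12,-331,0,0,0,0],[1,-12,-331,0,0,0,0],[1,-12,-331,0,0,0,0],[1,-12,-331,0,0,0,0],[1,-12,-331,0,0,0,0]]}' >/dev/null
python3 d.py 513.2 203.7 180 -0.35
```

```text
t 1.6 tcp [487.9 126.5 231.1] F [ 1.6 -0.1 -0.2] shift [ -2.6 -81.2  51.1] rot [0. 0. 0.] q6 2.09
```

```bash
python3 jog.py '{"steps":[[0.6,-2.6,-81,0,0,0,0],[0.6,-2.6,-81,0,0,0,0],[0.6,-2.6,-81,40,0,0,0],[0.6,-2.6,-81,80,0,0,0],[0.6,-2.6,-81,100,0,0,0]]}' >/dev/null
python3 d.py 513.2 203.7 73.5 -0.35
python3 - <<'E'
from h import *
s=imaging.read_camera('scene')[:,:,::-1]
cv2.imwrite('pics/a.png',cv2.resize(s[130:260,280:420],None,fx=4,fy=4,interpolation=cv2.INTER_CUBIC))
E
```

```text
t 2.1 tcp [510.7 201.2 127.8] F [-0.6 -0.3 -0.4] shift [ 1.7 -3.3 54.3] rot [0.004 0.005 0.001] q6 2.22
```

View pics/a.png

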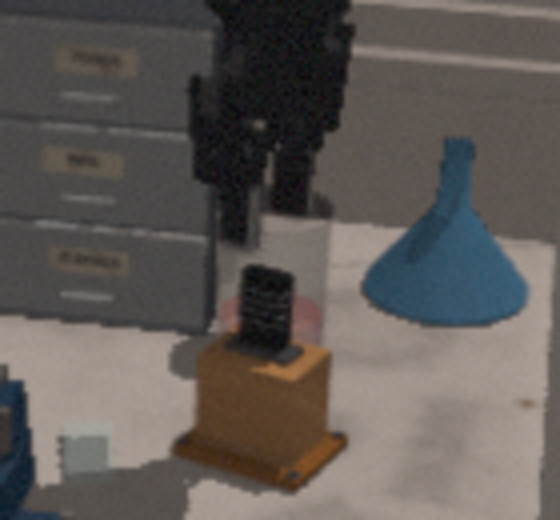

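The open fingers, at crop (238,240) and (293,210), stand symmetric over the grip at (267,290). I lower and close.

```bash
python3 jog.py '{"steps":[[0.6,0,0,0,0,0,0],[0.6,0,0,20,0,0,0],[0.6,0,0,40,0,0,0],[0.6,0,0,54,0,0,0],[0.6,0,0,54,0,0,0]]}' 50 >/dev/null
python3 d.py 513.2 203.7 73.5 -0.35
python3 jog.py '{"steps":[[0,0,0,0,0,0,0],[0,0,0,0,0,0,0],[0,0,0,0,0,0,0],[0,0,0,0,0,0,0],[0,0,0,0,0,0,0]]}' 50
python3 d.py 513.2 203.7 73.5 -0.35
```

```text
t 2.65 tcp [513.2 201.2  77.3] F [-1.1  0.1  0.3] shift [-0.9 -2.4  3.8] rot [ 0.     0.001 -0.001] q6 2.22
clock: 3.15
eef_pos: [514.6, 201.8, 78.9]
ee_rot: [-3.092, 0.547, -0.005]
wrist_force: [0.5, 0.3, 6.6]
opening: 0.159
gripper_force: 50.0
t 3.15 tcp [514.6 201.8  78.9] F [0.5 0.3 6.6] shift [-2.  -1.3  5.4] rot [-0.002 -0.003 -0.   ] q6 2.22
```

```bash
python3 jog.py '{"steps":[[0,0,0,-10,0,0,0],[0,0,0,-30,0,0,0],[0,0,0,-60,0,0,0],[0,0,0,-90,0,0,0],[0,0,0,-90,0,0,0]]}' 50 
python3 d.py 577.5 -4.6 165 -0.145
python3 - <<'E'
from h import *
s=imaging.read_camera('scene')[:,:,::-1]
cv2.imwrite('pics/b.png',cv2.resize(s[130:260,280:420],None,fx=4,fy=4,interpolation=cv2.INTER_CUBIC))
E
```

```text
clock: 3.65
eef_pos: [516.1, 202.3, 171.9]
ee_rot: [-3.09, 0.547, -0.012]
wrist_force: [1.3, 0.4, -1.7]
opening: 0.155
gripper_force: 49.0
t 3.65 tcp [516.1 202.3 171.9] F [ 1.3  0.4 -1.7] shift [128.6 173.3   6.9] rot [-0.004 -0.007 -0.205] q6 2.22
```

View pics/b.png

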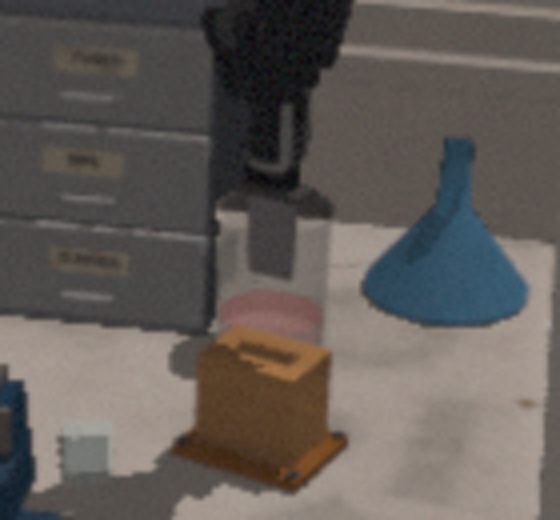

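The feeler hangs straight in the gripper, its blade at crop (272,240), and the stand's slot is empty and undisturbed. Next, hover over the left gap.

```bash
python3 jog.py '{"steps":[[0,25,35,5,0,0,-0.04],[0,65,87,5,0,0,-0.1],[0,100,135,5,0,0,-0.17],[0,122,165,5,0,0,-0.205],[0,128.6,173.3,5,0,0,-0.205]]}' 50 >/dev/null
python3 jog.py '{"steps":[[0,0,0,0,0,0,0],[0,0,0,15,0,0,0],[0,0,0,22,0,0,0],[0,0,0,22,0,0,0]]}' >/dev/null
python3 d.py 577.5 -4.6 140 -0.145
python3 - <<'E'
from h import *
s=imaging.read_camera('scene')[:,:,::-1];t=imaging.read_camera('top')[:,:,::-1]
cv2.imwrite('pics/s1.png',s);cv2.imwrite('pics/t1.png',t)
a=cv2.resize(s[225:315,315:400],None,fx=6,fy=6,interpolation=cv2.INTER_CUBIC)
b=cv2.resize(t[170:260,320:370],None,fx=6,fy=6,interpolation=cv2.INTER_CUBIC)
cv2.imwrite('pics/c.png',np.hstack([a,b[:540,:290]]))
E
```

```text
t 4.6 tcp [572.3  -4.5 138.2] F [ 0.6  0.5 -2.3] shift [ 5.1 -0.6 -1.8] rot [0.    0.005 0.001] q6 1.63
```

View pics/c.png

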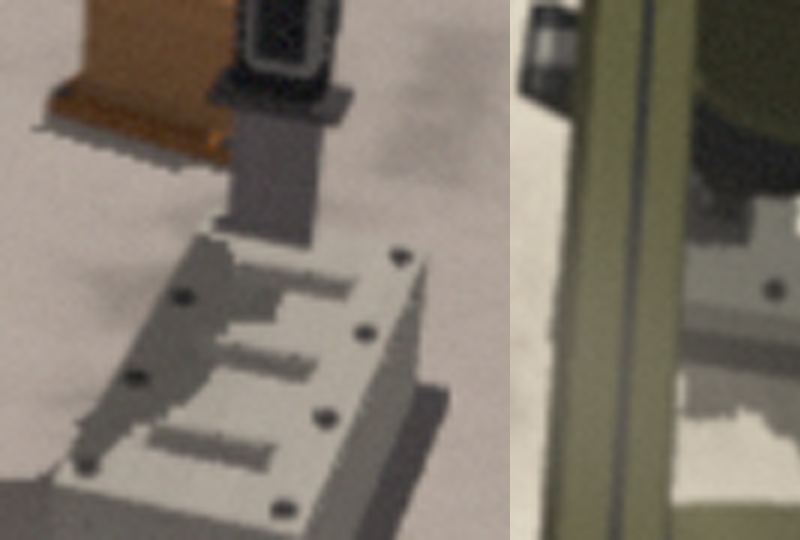

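Run:
```python
from h import *
s=state();M=R.from_rotvec(s['ee_rot']).as_matrix();p=s['eef_pos'];print(p)
for c in((270,238),(230,233),(310,245)):
    px=(np.array(c)+.5)/6-.5+[315,225]; q=plane('scene',px,73.3); print(q.round(1),(M.T@(q-p)).round(1))
# collar corners in scene, top face z ~ 93
print(proj('scene',[577.4,-4.6,62]),proj('scene',[577.3,-3.3,62]), [ (proj('scene',p+M@[dx,0,64.9])) for dx in(-13,0,13)])
```

```text
[573.9407692  -4.622693  139.8433529]
[569.3  -0.8  73.3] [-5.  -3.1 66.6]
[557.1  -0.6  73.3] [-17.1  -1.5  66.6]
[581.7  -2.1  73.3] [ 7.4 -3.6 66.5]
[363.36027957 271.14907026] [363.39136744 270.77017787] [array([354.91731149, 263.46879792]), array([361.84775515, 264.83450558]), array([368.82494482, 266.20861168])]
```

```bash
cat > avg.py <<'E'
from h import *
def avg(n=6):
    P=[];F=[];
    for _ in range(n): imaging.read_camera('scene'); s=state(); P.append(s['eef_pos']);F.append(s['wrist_force']);
    return np.mean(P,0),np.std(P,0),np.mean(F,0),s
if __name__=='__main__':
    p,e,f,s=avg(); print('t',round(s['clock'],2),'tcp',p.round(2),'sd',e.round(2),'F',f.round(2),'grip',s['gripper_force'],'rot',s['ee_rot'].round(3))
E
python3 avg.py
python3 - <<'E'
from h import *
s=state();M=R.from_rotvec(s['ee_rot']).as_matrix();p=s['eef_pos'];print(p)
for z in(66.,40,20,17): print(z,((proj('scene',p+M@[0,0,64.9-(64.9-z)])-[315,225]+.5)*6-.5).round(0))
print(((proj('scene',p+M@[0,0,64.9])-[315,225]+.5)*6-.5).round(0))
E
```

```text
t 5.0 tcp [574.83  -5.05 140.74] sd [0.18 0.2  0.2 ] F [ 0.02 -0.13 -1.32] grip 49.22302186489105 rot [ 3.133e+00 -2.270e-01  1.000e-03]
[574.90147796  -5.32478396 140.82863118]
66.0 [287. 244.]
40 [292. 169.]
20 [296. 110.]
17 [297. 101.]
[287. 240.]
```

Run:
```python
from h import *
s=imaging.read_camera('scene');st=state();M=R.from_rotvec(st['ee_rot']).as_matrix();p=st['eef_pos'];print(p)
g=cv2.cvtColor(s,cv2.COLOR_RGB2GRAY)
for off in(26,35,45,55):
    for dx in(-13,13):print(off,dx,proj('scene',p+M@[dx,0,off]).round(1))
    y=int(round(proj('scene',p+M@[0,0,off])[1])); print(y,list(g[y,346:378]))
```

```text
[574.88248874  -5.41095    140.78073385]
26 -13 [356.7 244.5]
26 13 [370.9 247.2]
246 [np.uint8(51), np.uint8(53), np.uint8(51), np.uint8(57), np.uint8(67), np.uint8(65), np.uint8(68), np.uint8(78), np.uint8(84), np.uint8(78), np.uint8(71), np.uint8(69), np.uint8(70), np.uint8(71), np.uint8(71), np.uint8(67), np.uint8(70), np.uint8(68), np.uint8(68), np.uint8(70), np.uint8(69), np.uint8(71), np.uint8(69), np.uint8(72), np.uint8(112), np.uint8(147), np.uint8(157), np.uint8(158), np.uint8(158), np.uint8(161), np.uint8(159), np.uint8(159)]
35 -13 [356.4 249. ]
35 13 [370.6 251.6]
250 [np.uint8(63), np.uint8(58), np.uint8(55), np.uint8(56), np.uint8(54), np.uint8(56), np.uint8(61), np.uint8(69), np.uint8(75), np.uint8(71), np.uint8(71), np.uint8(72), np.uint8(72), np.uint8(70), np.uint8(68), np.uint8(69), np.uint8(68), np.uint8(68), np.uint8(70), np.uint8(71), np.uint8(68), np.uint8(70), np.uint8(67), np.uint8(78), np.uint8(133), np.uint8(156), np.uint8(162), np.uint8(160), np.uint8(159), np.uint8(156), np.uint8(156), np.uint8(154)]
45 -13 [356.1 253.8]
45 13 [370.2 256.5]
255 [np.uint8(
[... 267 characters left out ...]
p.uint8(71), np.uint8(70), np.uint8(67), np.uint8(71), np.uint8(95), np.uint8(149), np.uint8(161), np.uint8(159), np.uint8(161), np.uint8(163), np.uint8(159), np.uint8(158), np.uint8(160)]
55 -13 [355.8 258.6]
55 13 [369.8 261.3]
260 [np.uint8(145), np.uint8(145), np.uint8(148), np.uint8(150), np.uint8(156), np.uint8(148), np.uint8(135), np.uint8(136), np.uint8(117), np.uint8(83), np.uint8(72), np.uint8(67), np.uint8(67), np.uint8(69), np.uint8(69), np.uint8(67), np.uint8(69), np.uint8(69), np.uint8(68), np.uint8(69), np.uint8(68), np.uint8(69), np.uint8(79), np.uint8(123), np.uint8(144), np.uint8(153), np.uint8(153), np.uint8(154), np.uint8(155), np.uint8(152), np.uint8(155), np.uint8(156)]
```

```bash
python3 jog.py '{"steps":[[0,4.7,-1,0,0,0,0],[0,4.7,-1,0,0,0,0],[0,4.7,-1,6,0,0,0],[0,4.7,-1,12,0,0,0],[0,4.7,-1,14,0,0,0]]}' >/dev/null; python3 avg.py
python3 jog.py '{"steps":[[0,0,0,3,0,0,0],[0,0,0,6,0,0,0],[0,0,0,9,0,0,0],[0,0,0,11,0,0,0],[0,0,0,12,0,0,0]]}' |grep -E "force|pos"; python3 avg.py
python3 - <<'E'
from h import *
s=imaging.read_camera('scene')[:,:,::-1]
cv2.imwrite('pics/d.png',cv2.resize(s[225:315,315:400],None,fx=6,fy=6,interpolation=cv2.INTER_CUBIC))
E
```

```text
t 5.85 tcp [579.11  -5.2  125.87] sd [0.4  0.02 0.49] F [ 0.07 -0.06 -1.6 ] grip 49.24114644527435 rot [ 3.133 -0.228  0.   ]
eef_pos: [579.2, -5.2, 113.9]
wrist_force: [0.4, 0.3, -1.8]
gripper_force: 49.2
t 6.65 tcp [579.43  -5.2  114.25] sd [0.14 0.02 0.2 ] F [ 0.02  0.12 -1.49] grip 49.24191176891327 rot [-3.133  0.228 -0.   ]
```

View pics/d.png

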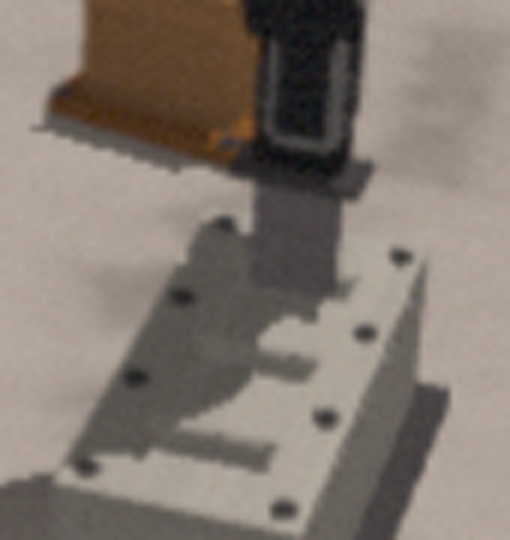

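The blade, at crop (253–338, 190–290), is inside the left mouth, whose visible edge is at (350,290). There is no contact force. I feel down slowly.

```bash
R5='p'; python3 jog.py '{"steps":[[0,0,0,1,0,0,0],[0,0,0,2,0,0,0],[0,0,0,3,0,0,0],[0,0,0,4,0,0,0],[0,0,0,5,0,0,0]]}' |grep -E "wrist|pos"; python3 jog.py '{"steps":[[0,0,0,1,0,0,0],[0,0,0,2,0,0,0],[0,0,0,3,0,0,0]]}' |grep -E "wrist|pos";  python3 d.py 0 0 0 0
```

```text
eef_pos: [579.5, -5.7, 109.4]
wrist_force: [0.5, -1.9, 1.3]
eef_pos: [579.6, -5.9, 106.5]
wrist_force: [-0.7, -3.9, 3.2]
t 7.5 tcp [579.6  -5.9 106.5] F [-0.7 -3.9  3.2] shift [-574.4   77.8  106.3] rot [ 0.001 -0.    -0.145] q6 1.63
```

```bash
python3 jog.py '{"steps":[[0,0,0,1,0,0,0],[0,0,0,2,0,0,0],[0,0,0,3,0,0,0]]}' |grep -E "wrist|pos"
```

```text
eef_pos: [580.1, -5.9, 104.7]
wrist_force: [-2.5, -3.8, 11.8]
```

```bash
python3 jog.py '{"steps":[[0,0,0.7,0,0,0,0],[0,0,1.2,0,0,0,0],[0,0,1.2,0,0,0,0]]}' |grep -E "wrist|pos"; python3 avg.py
```

```text
eef_pos: [580.0, -6.2, 104.6]
wrist_force: [-1.5, -1.9, 8.0]
t 8.4 tcp [580.02  -6.22 104.59] sd [0.01 0.02 0.01] F [-1.52 -2.78  7.92] grip 50.67925572395325 rot [-3.133e+00  2.280e-01 -3.000e-03]
```

```bash
python3 jog.py '{"steps":[[0,0,0.5,0.7,0,0,0],[0,0,0.5,1.4,0,0,0],[0,0,0.5,2,0,0,0]]}' |grep -E "wrist|pos|clock"; python3 avg.py
```

```text
clock: 8.7
eef_pos: [580.4, -6.4, 103.6]
wrist_force: [-4.1, -1.1, 15.3]
t 9.0 tcp [580.42  -6.41 103.54] sd [0.02 0.01 0.01] F [-2.49 -1.36 12.95] grip 51.57328426837921 rot [-3.132  0.228 -0.005]
```

Left gap: axial resistance is about 16.7 N at roughly 23 mm depth and rising, so this is the tight one and I stop here. I withdraw and go on to the middle gap.

```bash
python3 jog.py '{"steps":[[0,0,0,-3,0,0,0],[0,0,0,-8,0,0,0],[0,0,0,-16,0,0,0],[0,0,0,-28,0,0,0],[0,0,0,-34,0,0,0]]}' |grep -E "wrist|pos|clock"; python3 avg.py
python3 jog.py '{"steps":[[0,0,12,0,0,0,0],[0,0,30,0,0,0,0],[0,0,43,0,0,0,0],[0,0,46,0,0,0,0],[0,0,46,0,0,0,0]]}' >/dev/null; python3 avg.py;python3 d.py 572.9 -52.1 126 -0.145
```

```text
clock: 9.5
eef_pos: [580.0, -6.6, 136.9]
wrist_force: [0.5, 0.1, -1.9]
t 9.8 tcp [579.63  -6.8  136.23] sd [0.65 0.03 0.94] F [ 0.11  0.22 -1.49] grip 49.74091708660126 rot [-3.133e+00  2.280e-01  1.000e-03]
t 10.6 tcp [572.54 -52.15 135.29] sd [0.06 0.26 0.04] F [-0.04  0.08 -1.21] grip 49.697731733322144 rot [-3.133  0.227 -0.   ]
t 10.6 tcp [572.6 -51.9 135.4] F [ 0.1 -0.5 -0.4] shift [0.3 0.1 9.4] rot [-0. -0.  0.] q6 1.55
```

```bash
python3 jog.py '{"steps":[[0,0,0,5,0,0,0],[0,0,0,10,0,0,0],[0,0,0,15,0,0,0],[0,0,0,18,0,0,0],[0,0,0,20,0,0,0]]}'  |grep -E "wrist|pos|clock"; python3 jog.py '{"steps":[[0,0,0,1,0,0,0],[0,0,0,2,0,0,0],[0,0,0,3,0,0,0],[0,0,0,4,0,0,0],[0,0,0,5,0,0,0]]}' |grep -E "wrist|pos"; python3 jog.py '{"steps":[[0,0,0,1,0,0,0],[0,0,0,2,0,0,0],[0,0,0,3,0,0,0]]}' |grep -E "wrist|pos";python3 avg.py
```

```text
clock: 11.1
eef_pos: [572.2, -52.3, 114.7]
wrist_force: [-0.2, 1.2, -0.7]
eef_pos: [572.6, -52.4, 110.4]
wrist_force: [-1.0, 0.2, -1.1]
eef_pos: [572.6, -52.3, 107.4]
wrist_force: [0.2, 0.5, -0.2]
t 12.2 tcp [572.5  -52.34 107.24] sd [0.02 0.02 0.05] F [ 0.12  0.71 -1.52] grip 49.69337046146393 rot [-3.133  0.228  0.   ]
```

```bash
for i in 1; do python3 jog.py '{"steps":[[0,0,0,1,0,0,0],[0,0,0,2,0,0,0],[0,0,0,3,0,0,0],[0,0,0,4,0,0,0]]}' |grep -E "wrist|pos"; python3 jog.py '{"steps":[[0,0,0,1,0,0,0],[0,0,0,2,0,0,0],[0,0,0,3,0,0,0],[0,0,0,4,0,0,0]]}' |grep -E "wrist|pos";done;python3 avg.py
```

```text
eef_pos: [572.6, -52.5, 103.3]
wrist_force: [-0.5, -0.0, -1.3]
eef_pos: [572.6, -52.4, 99.3]
wrist_force: [0.3, -0.2, -1.1]
t 13.3 tcp [572.51 -52.42  99.18] sd [0.02 0.01 0.04] F [ 0.59  0.56 -1.58] grip 49.75432097911835 rot [ 3.133 -0.228 -0.   ]
```

```bash
python3 jog.py '{"steps":[[0,0,0,1,0,0,0],[0,0,0,2,0,0,0],[0,0,0,3,0,0,0],[0,0,0,4,0,0,0],[0,0,0,5,0,0,0]]}' |grep -E "wrist|pos"; python3 jog.py '{"steps":[[0,0,0,1,0,0,0],[0,0,0,2,0,0,0],[0,0,0,3,0,0,0],[0,0,0,4,0,0,0],[0,0,0,5,0,0,0]]}' |grep -E "wrist|pos";python3 avg.py
```

```text
eef_pos: [572.5, -52.4, 94.2]
wrist_force: [0.2, -0.7, -0.8]
eef_pos: [572.6, -52.4, 89.3]
wrist_force: [0.3, 0.2, -0.5]
t 14.6 tcp [572.48 -52.4   89.16] sd [0.02 0.01 0.05] F [ 0.46  0.06 -1.84] grip 49.751858711242676 rot [-3.133  0.228  0.   ]
```

The middle gap is slack, with under 1 N to 37 mm depth. Right gap next.

```bash
python3 jog.py '{"steps":[[0,0,0,-6,0,0,0],[0,0,0,-18,0,0,0],[0,0,0,-32,0,0,0],[0,0,0,-42,0,0,0],[0,0,0,-47,0,0,0]]}' |grep -E "wrist|pos|clock"; python3 jog.py '{"steps":[[0,0,0,0,0,0,0],[0,0,15,0,0,0,0],[0,0,33,0,0,0,0],[0,0,44,0,0,0,0],[0,0,46,0,0,0,0]]}' >/dev/null; python3 avg.py
python3 jog.py '{"steps":[[0,0,0,5,0,0,0],[0,0,0,10,0,0,0],[0,0,0,15,0,0,0],[0,0,0,18,0,0,0],[0,0,0,20,0,0,0]]}'  |grep -E "wrist|pos|clock"; python3 jog.py '{"steps":[[0,0,0,1,0,0,0],[0,0,0,2,0,0,0],[0,0,0,3,0,0,0],[0,0,0,4,0,0,0],[0,0,0,5,0,0,0]]}' |grep -E "wrist|pos"; python3 jog.py '{"steps":[[0,0,0,1,0,0,0],[0,0,0,2,0,0,0],[0,0,0,3,0,0,0]]}' |grep -E "wrist|pos";python3 avg.py
```

```text
clock: 15.1
eef_pos: [573.5, -52.6, 138.4]
wrist_force: [0.4, -0.2, -2.4]
t 15.9 tcp [565.67 -98.05 136.04] sd [0.18 0.6  0.14] F [-0.09 -0.35 -1.69] grip 49.79618310928345 rot [-3.133  0.227  0.   ]
clock: 16.4
eef_pos: [565.6, -97.8, 115.7]
wrist_force: [-0.2, -0.3, -1.9]
eef_pos: [565.9, -98.0, 111.4]
wrist_force: [-1.0, 0.1, -1.6]
eef_pos: [566.0, -97.7, 108.3]
wrist_force: [0.2, 0.1, -1.1]
t 17.5 tcp [565.92 -97.72 108.25] sd [0.02 0.03 0.04] F [ 0.1   1.05 -1.73] grip 49.647844433784485 rot [-3.133  0.228  0.   ]
```

```bash
python3 jog.py '{"steps":[[0,0,0,1,0,0,0],[0,0,0,2,0,0,0],[0,0,0,3,0,0,0]]}' |grep -E "wrist|pos"; python3 avg.py; python3 jog.py '{"steps":[[0,0,0,1,0,0,0],[0,0,0,2,0,0,0]]}' |grep -E "wrist|pos";python3 avg.py
```

```text
eef_pos: [566.2, -97.8, 105.8]
wrist_force: [-0.4, 2.5, 3.4]
t 18.1 tcp [566.22 -97.8  105.64] sd [0.01 0.02 0.01] F [0.41 2.64 2.1 ] grip 50.28889060020447 rot [-3.133e+00  2.280e-01 -1.000e-03]
eef_pos: [566.2, -98.1, 103.6]
wrist_force: [-0.1, 1.9, 4.7]
t 18.6 tcp [566.18 -98.06 103.44] sd [0.01 0.01 0.01] F [1.16 1.85 3.73] grip 50.53992748260498 rot [ 3.133e+00 -2.280e-01  1.000e-03]
```

```bash
python3 jog.py '{"steps":[[0,0,-0.4,1,0,0,0],[0,0,-0.4,2,0,0,0],[0,0,-0.4,3,0,0,0]]}' |grep -E "wrist|pos"; python3 avg.py; python3 jog.py '{"steps":[[0,0,0,1,0,0,0],[0,0,0,2,0,0,0],[0,0,0,3,0,0,0]]}' |grep -E "wrist|pos";python3 avg.py
```

```text
eef_pos: [566.2, -98.0, 100.8]
wrist_force: [0.1, 1.0, 6.8]
t 19.2 tcp [566.19 -97.97 100.61] sd [0.01 0.02 0.01] F [0.69 1.19 5.01] grip 50.76720178127289 rot [ 3.133e+00 -2.270e-01  1.000e-03]
eef_pos: [566.3, -98.0, 97.8]
wrist_force: [0.1, 0.9, 5.1]
t 19.8 tcp [566.21 -97.91  97.56] sd [0.01 0.03 0.01] F [0.74 1.13 5.3 ] grip 50.765966176986694 rot [ 3.133e+00 -2.280e-01  1.000e-03]
```

The right gap drags lightly, about 7 N at the full blade, so it is the one. On down to home.

```bash
python3 jog.py '{"steps":[[0,0,0,1,0,0,0],[0,0,0,2,0,0,0],[0,0,0,3,0,0,0],[0,0,0,4,0,0,0],[0,0,0,5,0,0,0]]}' |grep -E "wrist|pos"; python3 jog.py '{"steps":[[0,0,0,1,0,0,0],[0,0,0,2,0,0,0],[0,0,0,3,0,0,0],[0,0,0,4,0,0,0],[0,0,0,5,0,0,0]]}' |grep -E "wrist|pos";python3 jog.py '{"steps":[[0,0,0,1,0,0,0],[0,0,0,2,0,0,0],[0,0,0,3,0,0,0],[0,0,0,4,0,0,0],[0,0,0,5,0,0,0]]}' |grep -E "wrist|pos";python3 avg.py
```

```text
eef_pos: [565.8, -97.6, 92.2]
wrist_force: [0.1, 0.3, 4.8]
eef_pos: [565.8, -97.5, 87.2]
wrist_force: [-0.2, 0.8, 5.6]
eef_pos: [565.9, -97.5, 82.2]
wrist_force: [0.2, 0.6, 4.2]
t 21.6 tcp [565.89 -97.51  82.09] sd [0.01 0.02 0.01] F [0.17 0.57 2.04] grip 50.26525855064392 rot [-3.133  0.228  0.   ]
```

```bash
python3 jog.py '{"steps":[[0,0,0,0.8,0,0,0],[0,0,0,1.6,0,0,0],[0,0,0,2.4,0,0,0]]}' |grep -E "wrist|pos"; python3 jog.py '{"steps":[[0,0,0,0.5,0,0,0],[0,0,0,1,0,0,0]]}' |grep -E "wrist|pos"; python3 avg.py
```

```text
eef_pos: [566.0, -97.5, 80.0]
wrist_force: [0.6, 0.4, 3.6]
eef_pos: [566.0, -97.5, 79.0]
wrist_force: [-0.8, 0.1, 4.0]
t 22.4 tcp [565.97 -97.54  78.94] sd [0.02 0.01 0.01] F [-0.15  0.87  4.01] grip 50.68817496299744 rot [-3.133  0.228 -0.   ]
```

```bash
for i in 1; do python3 jog.py '{"steps":[[0,0,0,0.5,0,0,0],[0,0,0,1,0,0,0]]}' |grep -E "wrist|pos"; python3 jog.py '{"steps":[[0,0,0,0.5,0,0,0],[0,0,0,1,0,0,0]]}' |grep -E "wrist|pos"; done; python3 avg.py
```

```text
eef_pos: [566.0, -97.5, 78.9]
wrist_force: [-2.2, 0.9, 15.0]
eef_pos: [566.0, -97.5, 78.8]
wrist_force: [-4.8, 0.8, 20.8]
t 23.1 tcp [566.01 -97.52  78.86] sd [0.01 0.01 0.01] F [-3.78  1.02 16.64] grip 52.582849860191345 rot [ 3.133e+00 -2.280e-01  2.000e-03]
```

Fully home: a hard stop at TCP z 78.9, as on the stand. I ease off, release and lift.

```bash
python3 jog.py '{"steps":[[0,0,0,-1.6,0,0,0],[0,0,0,-1.6,0,0,0]]}' |grep -E "wrist|pos"; python3 jog.py '{"steps":[[0.5,0,0,0,0,0,0],[0.5,0,0,0,0,0,0],[0.5,0,0,0,0,0,0],[0.5,0,0,0,0,0,0],[0.5,0,0,0,0,0,0]]}'|grep -E "wrist|pos|open"; python3 jog.py '{"steps":[[0.5,0,0,-10,0,0,0],[0.5,0,0,-30,0,0,0],[0.5,0,0,-70,0,0,0],[0.5,0,0,-110,0,0,0],[0.5,0,0,-150,0,0,0]]}' |grep -E "wrist|pos"; python3 jog.py '{"steps":[[0.5,-40,-40,-20,0,0,0],[0.5,-80,-80,-20,0,0,0],[0.5,-120,-120,-20,0,0,0],[0.5,-120,-120,-20,0,0,0]]}' |grep -E "wrist|pos|clock"
python3 - <<'E'
from h import *
s=imaging.read_camera('scene')[:,:,::-1]
cv2.imwrite('pics/e.png',cv2.resize(s[130:370,220:420],None,fx=2.5,fy=2.5,interpolation=cv2.INTER_CUBIC))
E
```

```text
eef_pos: [565.9, -97.5, 78.9]
wrist_force: [-0.7, 0.8, 7.8]
eef_pos: [565.7, -97.5, 78.2]
wrist_force: [0.5, -0.5, -0.1]
opening: 0.498
eef_pos: [565.7, -97.5, 230.7]
wrist_force: [1.1, -0.1, 0.2]
clock: 24.7
eef_pos: [461.2, 41.0, 249.6]
wrist_force: [0.0, 0.9, -1.2]
```

View pics/e.png

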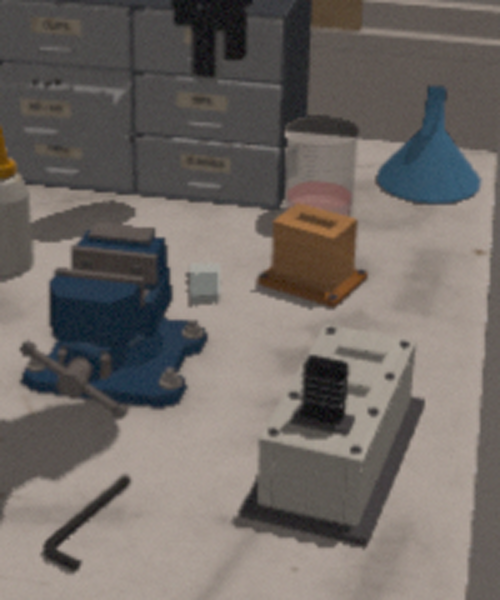

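The feeler stands upright in the right-hand gap with its collar flat on the guide, grip at crop (325,390). Stand, hex key, offcut and beaker are where they were, and the arm is clear.

```bash
python3 -c "
from rig import robot, imaging, state
print(robot.close_job())"
```

```text
the job is handed in; nothing more can be done
None
```

I tried the gaps left to right (left tight, stopped at about 17 N; middle slack; right light drag, about 7 N), left the feeler standing fully home in the right-hand gap, and handed the job in at about 25 s with nothing else disturbed.

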